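Clip the loose tablet back shut

TASK

The back panel of the black tablet standing in the white cradle has come loose and gapes at the top. Take the turquoise spring clip off its parking strip and clip it over the middle of the tablet's upper edge, straight and well down, so that its jaws pinch the panel shut; then let go. Leave the orange clip where it is parked.

Things in the scene. Friction and masses are not known exactly. Their poses are not given: they have to be found in the camera images.
- clip: Turquoise spring clip, 78 mm tall, jaws down. Origin midway between jaw tips, lower end; z up, x along the pinch, y along pivot (26 mm wide). Rolled grips (radius 4) at z 74, 52 mm over the outsides: pinch to the stop at 28 mm (7 N) and the jaws open to 34 mm at the tips, 24 mm at the pads' top (z 16); let go, they shut at 5 N. Pivot's underside at z 34 limits how deep an edge enters.
- spare_clip: Orange spring clip, otherwise the same: not to be used. Both start jaws down astride an aluminium strip 8.5 mm thick, edge up at 42 mm over the table, on a grey base 70 x 170 x 6 mm; the strip runs along the clips' y, 80 to 104 mm between them. Both weigh about 50 g.
- tablet_edge (a point): Middle of the upper edge of the matte black, grey-framed tablet fixed upright on its long side in a white cradle (base 90 x 190 x 12 mm); 137 mm over the table. Tablet 200 mm long, 125 high, 8.5 thick with its panel shut, the point at mid thickness. z up, y along the edge, x out of the back, where the loose panel is (screen on the -x side).
- back_panel (a joint): How far the tablet's back panel (black, 2.5 mm thick, hinged along its lower edge) gapes, in rad: 0 shut, about 0.035 as it springs open (its top then stands 4 mm off to +x). Half a newton at the top shuts it; let go, it springs open again.
Things that resemble listed ones, but are neither listed nor needed, are in the scene too. What is meant by the clip is not pink, and is the smaller of those in its own colour. Of the things that look like the part that bears tablet_edge, the larger one is meant.

How it is judged (in metres and radians):
At the end, for the whole second after the job is handed in: Turquoise clip at rest astride the tablet's upper edge: within 20 mm of its middle, jaw tips 12 mm or more below the edge, within 15 degrees of upright and of square; panel pinched to under 0.012 rad (1.5 mm at the top). Orange clip within 20 mm of where it was (y of clip in the frame of tablet_edge between -0.02 and 0.02 m and x of clip in the frame of tablet_edge between -0.012 and 0.012 m and z of clip in the frame of tablet_edge between -0.045 and -0.012 m and angle between clip's own z axis and vertical below 0.26 rad and angle between the x axis of clip and the x axis of tablet_edge, either way round below 0.26 rad and value of joint back_panel below 0.012 rad and linear speed of clip below 0.02 m/s and distance of spare_clip from where it was at the start of the episode below 0.02 m); the robot touches nothing.
It also fails if it takes over 35 s, if anything falls off the work surface, if the arm or the gripper's body presses on something with over 40 N, if the wrist force passes 120 N, or if a joint passes its speed limit or range.

ROBOT

A 6-joint arm with a two-finger parallel gripper is mounted at the origin on the work surface. World frame = base frame: x ahead of the robot, y to its left, z up, the work surface at z = 0. Lengths are in mm, angles in rad, forces in N, time in s.
With the tool pointing down it reaches from about 275 to 975 mm from the base axis. Payload 8.4 kg.
Tool frame: the origin (TCP) lies midway between the tips of the shut fingers; the grasp point (between the pads) lies r.grasp_offset behind it (r.grasp_offset is the distance from the TCP to the grasp point, in mm); z points along the fingers, y is the direction in which the jaws open and shut (so a half turn about z gives the same grasp; the last joint's range is limited). The gripper opens to 92 mm and grips with 3 to 60 N. Pads are 20 mm wide; open, the fingers measure 128 mm over their backs; the gripper's body (75 mm by 189 mm) begins 69 mm behind the grasp point.
Start: joints at [1.313, 0.353, 1.633, -0, 1.155, -0.002], TCP at [158.135, 604.666, 214.583] pointing down, gripper open.
Joint ranges: [-2.63, 2.63], [-0.92, 2.1], [0.06, 2.66], [-1.3, 4.44], [0, 2.69], [-3.02, 3.02]. Speed limits (rad/s): [2.22, 2.22, 2.79, 3.14, 3.14, 3.14].

INTERFACE

Orientations are given as a unit quaternion [w, x, y, z].
In Python, from station import r gives the robot as it stands.
- The arm moves only by the tool apply_moves, never from a script. Its argument "plan" is a list of rows, each an object of numbers: "fingers": the gripper's target within -1 to 1 (fully open at 1, half-way at 0, shut at -1); "tx", "ty", "tz": the shift along the tool's x, y, z in mm; "wx", "wy", "wz": the turn, a rotation vector about the tool's x, y, z in degrees. A call has 1 to 20 rows; each row is the pose to reach, as a shift and turn from the pose measured when the call began, along the tool's axes at that moment; what a row does not reach only later rows make up. A row lasts 1/12 s, in which the tool goes at most 41.7 mm and 7.16 degrees, less where a joint would pass 70% of its speed; a pose out of reach is approached as far as the arm can. A call with a gripper value outside its range is refused whole. The fingers move at their own pace and stop on an object; "newtons" is the grip in N (left out, the last holds). Time passes only in rows, so rows that repeat a pose let the fingers close. It gives the time, the measured TCP pose, the force and the opening at its end, in the units of the state.
- r.sense(): the state, without advancing time (a new reading comes with each control period).
- r.get_image(name): name is "scene" or "top" or "wrist"; returns the picture (400x640x3 uint8, blue, green, red); there is no depth.
- r.camera_params(name): a dict with "fx", "fy", "cx", "cy" (pixels), "camera_from_world" (4x4, takes a point from world to camera coordinates); the wrist camera has in their place "mount" (4x4, takes a point from camera to tool coordinates, whose origin is the TCP and whose axes are the flange's). Camera axes: x right, y down, z forward; pixel columns grow to the right and rows downward; lengths in mm; the calibration is good to about 2 mm. The wrist camera is an equidistant fisheye: a pixel r from the principal point sees the ray r / f radians off the axis. A picture is of the moment at which its call begins: read the wrist's pose just before it. camera_params takes no time and is no camera call.
- r.finish_job(): hands the job in, once; it reports no verdict.
Trained networks look in the newest picture that a camera, given by its name, has taken for a name from the list of things; names that differ only in an ending like _2 or _b are one class to them, and where a whole thing is asked for, a point or a joint stands for the part that bears it (a point fixed in the world has none). Each returns a list of dicts, best first, with "p" (0 to 1); they miss things now and then, are a little off and sometimes report something else, mostly with a low value. They report only what shows in the picture. A call takes as long as a camera call. They do not tell look-alikes from the thing itself.
- r.spot_in(camera, target): "point" ([column, row] as shares, 0 to 1, of the picture: columns of its width, rows of its height, amid what is visible of it).
- r.place_of(camera, target): "point" ([column, row] as shares, 0 to 1, of the picture: columns of its width, rows of its height: a listed point, or the origin of a listed thing).
The state is a dict: "time": time; "joint_pos": joint angles; "qd": joint speeds; "tau": joint torques, N m; "tool_pos": TCP position; "eef_rot": TCP orientation; "ft_force": force on the tool from outside, world axes, zero at the start; "moment": the same for the moment, N m; "grip_width": finger opening in mm.
Only numpy, scipy, OpenCV 4.12 (cv2) and the standard library are available. Lean on these libraries where they do the work, as an engineer would, in place of code of your own. Each camera call takes 0.05 s, during which the arm holds its last target. There are 200 camera calls.

## Working session

There is one attempt and no reset: what is moved stays moved. The work goes in short steps, Python scripts to look and compute and a tool call to move; the robot and the scene stay as the last step left them, time stands still between calls to the robot, and variables do not carry over. Pictures are saved under pics/ and viewed, about 8 in all and at most 12, crops included, and the job is handed in when it is done.

Besides the shell and the picture viewer there is one more tool, called after "Call:" by a JSON object that holds its "op" and its "data". apply_moves: Moves the arm, as the interface text tells. Its arguments: {"type":"object","properties":{"plan":{"type":"array","items":{"type":"object","properties":{"fingers":{"type":"number"},"tx":{"type":"number"},"ty":{"type":"number"},"tz":{"type":"number"},"wx":{"type":"number"},"wy":{"type":"number"},"wz":{"type":"number"}}}},"newtons":{"type":"number"}},"required":["plan"]}

```bash
mkdir -p pics; ls; python3 - <<'E'
from station import r
import cv2,numpy as np
for c in ("scene","top"):
    im=r.get_image(c); cv2.imwrite(f"pics/{c}0.png",im)
    for t in ("clip","spare_clip","tablet_edge","back_panel"):
        for f in (r.spot_in,r.place_of):
            try: print(c,t,f.__name__,[(round(d["p"],2),round(d["point"][0]*640),round(d["point"][1]*400)) for d in f(c,t)])
            except Exception as e: print(c,t,f.__name__,e)
    print({k:np.round(v,3).tolist() for k,v in r.camera_params(c).items()})
print(r.sense(), r.grasp_offset)
E
```

```text
pics
scene clip call [(0.88, 282, 246), (0.8, 339, 281), (0.61, 230, 222)]
scene clip call [(0.96, 281, 263), (0.72, 234, 236), (0.57, 335, 301)]
scene spare_clip call [(0.97, 241, 251)]
scene spare_clip call [(0.72, 240, 270), (0.72, 280, 262)]
scene tablet_edge call [(0.87, 351, 181), (0.7, 395, 226)]
scene tablet_edge call [(0.96, 398, 192), (0.82, 351, 158)]
scene back_panel call [(0.68, 352, 172), (0.67, 395, 214)]
scene back_panel call it knows: clip, spare_clip, tablet_edge
{'fx': 410.623, 'fy': 410.623, 'cx': 322.269, 'cy': 204.091, 'camera_from_world': [[0.496, 0.868, 0.013, -247.423], [0.475, -0.259, -0.841, -147.536], [-0.726, 0.423, -0.541, 1309.154], [0.0, 0.0, 0.0, 1.0]]}
top clip call [(0.8, 366, 128), (0.71, 401, 272), (0.64, 380, 197)]
top clip call [(0.88, 395, 271), (0.87, 375, 200), (0.56, 366, 135)]
top spare_clip call [(0.86, 422, 217)]
top spare_clip call [(0.94, 415, 221)]
top tablet_edge call [(0.7, 218, 270), (0.56, 252, 160)]
top tablet_edge call [(0.94, 204, 270), (0.84, 247, 144)]
top back_panel call [(0.67, 226, 139), (0.64, 422, 215)]
top back_panel cal
[... 254 characters left out ...]
: 0.8, 'joint_pos': array([ 1.31258929e+00,  3.52925591e-01,  1.63339589e+00,  1.69386688e-06,
        1.15522770e+00, -2.38586038e-03]), 'qd': array([ 5.24482232e-04,  7.23697999e-04,  1.44108983e-03,  1.25227617e-03,
        4.08673035e-04, -3.85217446e-05]), 'tau': array([-1.72762462e-03, -5.93710220e+01, -3.34555686e+01,  6.94915163e-02,
        1.58960768e-02,  4.33428227e-05]), 'tool_pos': array([158.14104152, 604.66289845, 214.63123456]), 'eef_rot': array([2.05554824e-06, 1.27562419e-01, 9.91830544e-01, 2.16502844e-05]), 'ft_force': array([0.02680913, 0.01373047, 0.11616832]), 'moment': array([-0.01018988,  0.02553941,  0.01656947]), 'grip_width': 91.87068681645145} 18.700000000000003
```

View pics/scene0.png

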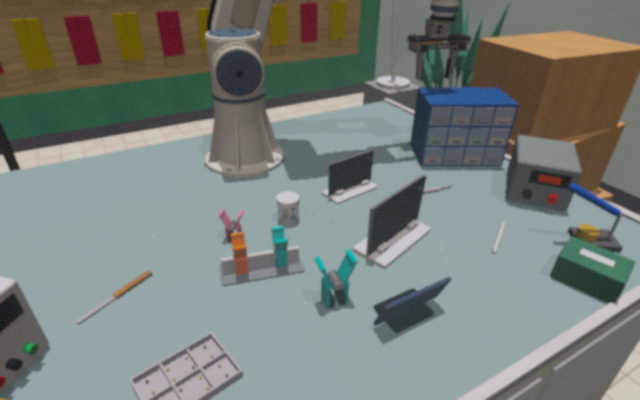

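View pics/top0.png

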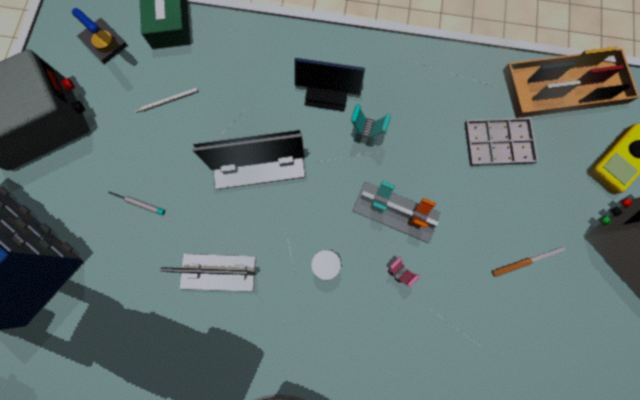

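Candidates for the clip:
- Turquoise on the strip: scene (281,247), top (383,195).
- A larger, free-standing turquoise clip: scene (338,281), top (370,125).
- A pink clip: scene (232,225).
- The orange spare: scene (240,253).

I choose the smaller turquoise one on the strip. There are two tablets in white cradles, plus a dark stand at scene (410,305). The larger one is at scene (397,215), top (250,155), and the smaller one is at scene (351,175). I choose the larger. Next is a close crop to check both choices.

```bash
cat > h.py <<'E'
import numpy as np,cv2
from station import r
from scipy.optimize import least_squares
P={c:r.camera_params(c) for c in("scene","top")}
def proj(c,X):
    p=P[c];T=p["camera_from_world"];q=np.atleast_2d(X)@T[:3,:3].T+T[:3,3]
    return np.c_[p["fx"]*q[:,0]/q[:,2]+p["cx"],p["fy"]*q[:,1]/q[:,2]+p["cy"]]
def atz(c,uv,z):
    p=P[c];T=p["camera_from_world"];R=T[:3,:3];o=-R.T@T[:3,3]
    d=R.T@np.array([(uv[0]-p["cx"])/p["fx"],(uv[1]-p["cy"])/p["fy"],1]);return o+d*(z-o[2])/d[2]
def tri(us,ut):
    s=least_squares(lambda X:np.r_[proj("scene",X)[0]-us,proj("top",X)[0]-ut],[500,0,50]);return s.x,s.fun
E
python3 - <<'E'
from h import *
np.set_printoptions(precision=1,suppress=True)
for n,a,b in(("clip",(281,263),(375,200)),("spare",(240,270),(415,221)),("tab",(398,192),(247,144)),("smalltab",(351,158),(204,270))): print(n,*tri(a,b))
s=cv2.imread("pics/scene0.png");t=cv2.imread("pics/top0.png")
def cr(im,x,y): return cv2.resize(im[y:y+75,x:x+100],(400,300),interpolation=cv2.INTER_CUBIC)
def cr2(im,x,y): return cv2.resize(im[y:y+96,x:x+128],(400,300),interpolation=cv2.INTER_CUBIC)
cv2.imwrite("pics/crop.png",np.vstack([np.hstack([cr(s,212,215),cr(t,347,170)]),np.hstack([cr2(s,335,172),cr2(t,187,110)])]))
E
```

```text
clip [ 526.4 -112.6    7.7] [ 2.  -0.1  1.6  1. ]
spare [ 498.  -198.     2.5] [0.3 0.  0.3 0.2]
tab [565.9 149.1 129.7] [ 0.1 -0.   0.1  0.1]
smalltab [331.2 183.7 101.2] [ 0.5 -0.1  0.3  0.2]
```

View pics/crop.png

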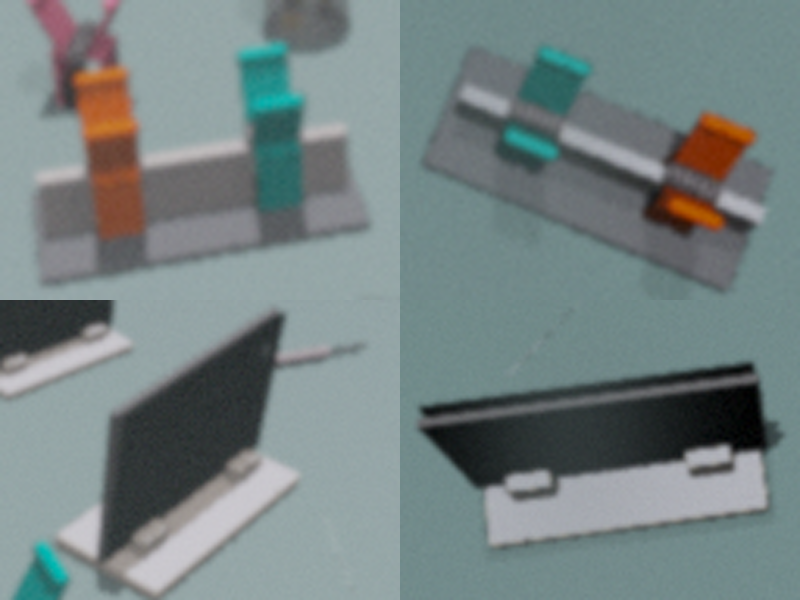

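```bash
python3 - <<'E'
from h import *
np.set_printoptions(precision=1,suppress=True)
def line(n,ta,tb,sa,sb,z):
    for c,a,b in(("top",ta,tb),("scene",sa,sb)):
        A,B=atz(c,a,z),atz(c,b,z);print(n,c,A,B,"mid",(A+B)/2,"len",np.linalg.norm(B-A),"yaw",np.degrees(np.arctan2(*(B-A)[1::-1])))
line("tab",(194.4,149.7),(301.2,134.6),(425.6,176.2),(370.2,207.8),137)
line("strip",(362.5,193),(437.5,223.2),(298.7,247),(221.5,259.5),42)
print("grips top",atz("top",(383.9,195.9),77),"scene",atz("scene",(212+270/4,215+76/4),77), "orange top",atz("top",(347+311/4,170+171/4),77))
w=r.camera_params("wrist");print({k:np.round(v,3).tolist() for k,v in w.items()})
s=r.sense();from scipy.spatial.transform import Rotation as R
print(R.from_quat(s["eef_rot"],scalar_first=True).as_matrix(),s["tool_pos"])
E
```

```text
tab top [537.7 238.9 137. ] [597.1  53.4 137. ] mid [567.4 146.2 137. ] len 194.74345088964 yaw -72.23560704740503
tab scene [549.9 240.3 137. ] [597.   52.3 137. ] mid [573.5 146.3 137. ] len 193.71533798203333 yaw -75.92943492014952
strip top [530.3 -78.6  42. ] [ 493.2 -233.2   42. ] mid [ 511.7 -155.9   42. ] len 159.0614322714295 yaw -103.47665387266709
strip scene [532.9 -77.6  42. ] [ 493.5 -232.3   42. ] mid [ 513.2 -155.    42. ] len 159.63821997781778 yaw -104.28047706899929
grips top [ 522.5 -117.3   77. ] scene [ 515.1 -112.1   77. ] orange top [ 502.3 -197.9   77. ]
{'fx': 309.707, 'fy': 309.707, 'cx': 325.927, 'cy': 201.939, 'mount': [[-0.0, -0.968, -0.253, 69.681], [1.0, -0.0, 0.0, -0.798], [-0.0, -0.253, 0.968, -170.127], [0.0, 0.0, 0.0, 1.0]]}
[[-1.   0.3  0. ]
 [ 0.3  1.   0. ]
 [ 0.   0.  -1. ]] [158.1 604.7 214.6]
```

```bash
cat >> h.py <<'E'
from scipy.spatial.transform import Rotation as Ro
def delta(pos,yaw_deg,verbose=True):
    """tool shift/turn to TCP pos, pointing down, tool y at world yaw"""
    s=r.sense();M=Ro.from_quat(s["eef_rot"],scalar_first=True).as_matrix()
    a=np.radians(yaw_deg);y=np.array([np.cos(a),np.sin(a),0]);z=np.array([0,0,-1.]);G=np.c_[np.cross(y,z),y,z]
    return M.T@(np.array(pos)-s["tool_pos"]), Ro.from_matrix(M.T@G).as_rotvec(degrees=True)
E
python3 - <<'E'
from h import *
np.set_printoptions(precision=1,suppress=True)
print(proj("scene",r.sense()["tool_pos"]),proj("top",r.sense()["tool_pos"]))
print("cabinet base",atz("scene",(427,163),0),atz("scene",(503,166),0),atz("scene",(415,125),0))
for t in np.linspace(0,1,5): print(proj("scene",[158+363*t,605-721*t,215]),proj("scene",[158+363*t,605-721*t,0]))
print(delta((521,-116,215),-14))
print(delta((521,-116,160),-14))
E
```

```text
[[432.7  78. ]] [[-133.5  341.2]]
cabinet base [305.5 490.9   0. ] [434.9 687.6   0. ] [ 41.7 667.4   0. ]
[[432.7  77.9]] [[423.1 139.2]]
[[407.5  93.8]] [[399.1 160.3]]
[[375.5 114. ]] [[369.2 186.6]]
[[333.4 140.5]] [[331.1 220.2]]
[[275.7 176.9]] [[280.6 264.7]]
(array([-533.4, -605.4,   -0.4]), array([ 0. , -0. , 89.3]))
(array([-533.4, -605.4,   54.6]), array([ 0. , -0. , 89.3]))
```

Call:
{"op": "apply_moves", "data": {"plan": [{"tz": -40,"fingers": 1},{"tz": -80},{"tz": -120},{"tz": -150},{"tx": -533,"ty": -605,"tz": -100,"wz": 89.3},{"tx": -533,"ty": -605,"tz": -100,"wz": 89.3},{"tx": -533,"ty": -605,"tz": -100,"wz": 89.3},{"tx": -533,"ty": -605,"tz": -100,"wz": 89.3},{"tx": -533,"ty": -605,"tz": -100,"wz": 89.3},{"tx": -533,"ty": -605,"tz": -100,"wz": 89.3},{"tx": -533,"ty": -605,"tz": -100,"wz": 89.3},{"tx": -533,"ty": -605,"tz": -100,"wz": 89.3},{"tx": -533,"ty": -605,"tz": -100,"wz": 89.3},{"tx": -533,"ty": -605,"tz": -100,"wz": 89.3},{"tx": -533,"ty": -605,"tz": -100,"wz": 89.3},{"tx": -533,"ty": -605,"tz": -100,"wz": 89.3},{"tx": -533,"ty": -605,"tz": -100,"wz": 89.3},{"tx": -533,"ty": -605,"tz": -100,"wz": 89.3},{"tx": -533,"ty": -605,"tz": -100,"wz": 89.3},{"tx": -533,"ty": -605,"tz": -100,"wz": 89.3}], "newtons": 15}}

```text
invalid input
```

```bash
python3 - <<'E'
from h import *
np.set_printoptions(precision=1,suppress=True)
print(r.sense()["time"],r.sense()["tool_pos"],delta((521,-116,200),-14))
E
```

```text
0.8 [158.1 604.7 214.6] (array([-533.4, -605.4,   14.6]), array([ 0. , -0. , 89.3]))
```

Call:
{"op": "apply_moves", "data": {"plan": [{"tx": 0,"ty": 0,"tz": -40,"wx": 0,"wy": 0,"wz": 0,"fingers": 1},{"tx": 0,"ty": 0,"tz": -80,"wx": 0,"wy": 0,"wz": 0,"fingers": 1},{"tx": 0,"ty": 0,"tz": -120,"wx": 0,"wy": 0,"wz": 0,"fingers": 1},{"tx": 0,"ty": 0,"tz": -150,"wx": 0,"wy": 0,"wz": 0,"fingers": 1}], "newtons": 15}}

```text
time: 1.13
tool_pos: [158.2, 605.1, 368.2]
eef_rot: [0.0, 0.128, 0.992, 0.001]
ft_force: [0.5, 0.2, 0.3]
grip_width: 91.8
```

Call:
{"op": "apply_moves", "data": {"plan": [{"tx": -533,"ty": -605,"tz": 100,"wx": 0,"wy": 0,"wz": 89.3,"fingers": 1},{"tx": -533,"ty": -605,"tz": 100,"wx": 0,"wy": 0,"wz": 89.3,"fingers": 1},{"tx": -533,"ty": -605,"tz": 100,"wx": 0,"wy": 0,"wz": 89.3,"fingers": 1},{"tx": -533,"ty": -605,"tz": 100,"wx": 0,"wy": 0,"wz": 89.3,"fingers": 1},{"tx": -533,"ty": -605,"tz": 100,"wx": 0,"wy": 0,"wz": 89.3,"fingers": 1},{"tx": -533,"ty": -605,"tz": 100,"wx": 0,"wy": 0,"wz": 89.3,"fingers": 1},{"tx": -533,"ty": -605,"tz": 100,"wx": 0,"wy": 0,"wz": 89.3,"fingers": 1},{"tx": -533,"ty": -605,"tz": 100,"wx": 0,"wy": 0,"wz": 89.3,"fingers": 1},{"tx": -533,"ty": -605,"tz": 100,"wx": 0,"wy": 0,"wz": 89.3,"fingers": 1},{"tx": -533,"ty": -605,"tz": 100,"wx": 0,"wy": 0,"wz": 89.3,"fingers": 1},{"tx": -533,"ty": -605,"tz": 100,"wx": 0,"wy": 0,"wz": 89.3,"fingers": 1},{"tx": -533,"ty": -605,"tz": 100,"wx": 0,"wy": 0,"wz": 89.3,"fingers": 1},{"tx": -533,"ty": -605,"tz": 100,"wx": 0,"wy": 0,"wz": 89.3,"fingers": 1},{"tx": -533,"ty": -605,"tz": 100,"wx": 0,"wy": 0,"wz": 89.3,"fingers": 1},{"tx": -533,"ty": -605,"tz": 100,"wx": 0,"wy": 0,"wz": 89.3,"fingers": 1},{"tx": -533,"ty": -605,"tz": 100,"wx": 0,"wy": 0,"wz": 89.3,"fingers": 1},{"tx": -533,"ty": -605,"tz": 100,"wx": 0,"wy": 0,"wz": 89.3,"fingers": 1},{"tx": -533,"ty": -605,"tz": 100,"wx": 0,"wy": 0,"wz": 89.3,"fingers": 1},{"tx": -533,"ty": -605,"tz": 100,"wx": 0,"wy": 0,"wz": 89.3,"fingers": 1},{"tx": -533,"ty": -605,"tz": 100,"wx": 0,"wy": 0,"wz": 89.3,"fingers": 1}]}}

```text
time: 2.8
tool_pos: [522.2, -118.8, 265.9]
eef_rot: [-0.0, 0.788, 0.615, 0.001]
ft_force: [0.2, -0.1, -0.2]
grip_width: 92.2
```

```bash
python3 - <<'E'
from h import *
np.set_printoptions(precision=1,suppress=True)
s=r.sense();print(s["time"],s["tool_pos"],s["qd"].round(2),delta((521,-116,200),-14))
E
```

```text
2.8 [ 522.2 -118.8  265.9] [-0.3  0.2 -0.2  0.   0.  -0.3] (array([ 2.3, -1.9, 66. ]), array([ 0. , -0.1, -0.1]))
```

Call:
{"op": "apply_moves", "data": {"plan": [{"tx": 2,"ty": -2,"tz": 40,"wx": 0,"wy": 0,"wz": 0,"fingers": 1},{"tx": 2,"ty": -2,"tz": 76,"wx": 0,"wy": 0,"wz": 0,"fingers": 1},{"tx": 2,"ty": -2,"tz": 76,"wx": 0,"wy": 0,"wz": 0,"fingers": 1},{"tx": 2,"ty": -2,"tz": 76,"wx": 0,"wy": 0,"wz": 0,"fingers": 1}]}}

```text
time: 3.13
tool_pos: [519.6, -116.0, 189.1]
eef_rot: [-0.002, 0.788, 0.615, -0.0]
ft_force: [0.9, 0.8, 0.7]
grip_width: 91.9
```

```bash
cat >> h.py <<'E'
W=r.camera_params("wrist")
def wray(uv,s):
    M=Ro.from_quat(s["eef_rot"],scalar_first=True).as_matrix()
    d=(np.array(uv)-[W["cx"],W["cy"]])/W["fx"];th=np.linalg.norm(d)
    v=np.r_[d/max(th,1e-9)*np.sin(th),np.cos(th)]
    return s["tool_pos"]+M@W["mount"][:3,3], M@W["mount"][:3,:3]@v
def watz(uv,z,s): o,v=wray(uv,s);return o+v*(z-o[2])/v[2]
def wproj(X,s):
    M=Ro.from_quat(s["eef_rot"],scalar_first=True).as_matrix()
    q=np.atleast_2d((np.atleast_2d(X)-s["tool_pos"])@M-W["mount"][:3,3])@W["mount"][:3,:3]
    n=np.linalg.norm(q[:,:2],axis=1);th=np.arctan2(n,q[:,2])
    return q[:,:2]/n[:,None]*th[:,None]*W["fx"]+[W["cx"],W["cy"]]
E
python3 - <<'E'
from h import *
np.set_printoptions(precision=1,suppress=True)
s=r.sense();im=r.get_image("wrist");print(s["time"],s["tool_pos"],s["qd"].round(2))
for t in("clip","spare_clip"):print(t,[(round(d["p"],2),d["point"][0]*640,d["point"][1]*400,watz(np.array(d["point"])*[640,400],8,s)) for d in r.place_of("wrist",t)])
pr=wproj([[521,-116,82]],s)[0];print(pr)
cv2.imwrite("pics/w1.png",cv2.resize(im,(800,500),interpolation=cv2.INTER_CUBIC));cv2.imwrite("pics/w1raw.png",im)
E
```

```text
3.1333 [ 519.6 -116.   189.1] [ 0.  -0.  -0.1 -0.   0.   0. ]
clip [(0.74, 436.03200000000004, 117.92, array([664.4, -69.7,   8. ])), (0.55, 326.27200000000005, 186.60000000000002, array([ 520. , -119.1,    8. ]))]
spare_clip [(0.94, 324.928, 249.40000000000003, array([ 499.3, -195. ,    8. ]))]
[326.4 199.4]
```

View pics/w1.png

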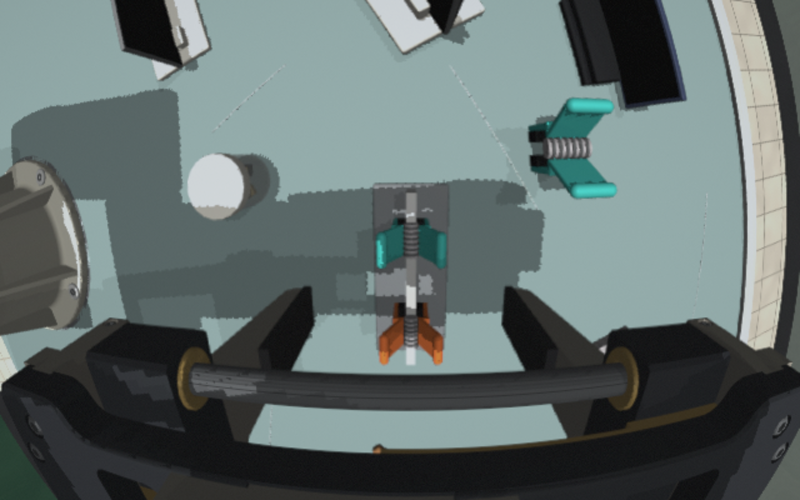

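```bash
python3 - <<'E'
from h import *
np.set_printoptions(precision=1,suppress=True)
im=cv2.imread("pics/w1raw.png");h=cv2.cvtColor(im,cv2.COLOR_BGR2HSV)
m=cv2.inRange(h,(78,120,70),(98,255,255));m[:,400:]=0
n,l,st,c=cv2.connectedComponentsWithStats(m);print([(st[i],c[i]) for i in range(1,n) if st[i][4]>25])
s=r.sense();print(s["tool_pos"])
L,R_=watz((305.6,201),82,s),watz((353.6,200),82,s);print(L,R_,(L+R_)/2,np.linalg.norm(L-R_))
a,b=watz((329,156),42,s),watz((328.6,288),42,s);print("strip",a,b,np.linalg.norm(a-b),np.degrees(np.arctan2(*(a-b)[1::-1])))
print(delta((521,-116,63),-14))
E
```

```text
[(array([301, 180,  22,  35, 582], dtype=int32), array([311.2, 196.1])), (array([335, 180,  22,  34, 520], dtype=int32), array([346.3, 196.2]))]
[ 522.3 -116.3  192.3]
[ 505.  -113.9   82. ] [ 548.9 -123.9   82. ] [ 527.  -118.9   82. ] 44.97922446142255
strip [536.  -82.6  42. ] [ 498.4 -232.5   42. ] 154.6007954575654 75.95809456859993
(array([ -0.3,  -1.9, 129.3]), array([ 0.2, -0.1, -0. ]))
```

Call:
{"op": "apply_moves", "data": {"plan": [{"tx": -1.5,"ty": 1,"tz": 35,"wx": 0,"wy": 0,"wz": 0,"fingers": 1},{"tx": -1.5,"ty": 1,"tz": 70,"wx": 0,"wy": 0,"wz": 0,"fingers": 1},{"tx": -1.5,"ty": 1,"tz": 95,"wx": 0,"wy": 0,"wz": 0,"fingers": 1},{"tx": -1.5,"ty": 1,"tz": 115,"wx": 0,"wy": 0,"wz": 0,"fingers": 1},{"tx": -1.5,"ty": 1,"tz": 127,"wx": 0,"wy": 0,"wz": 0,"fingers": 1},{"tx": -1.5,"ty": 1,"tz": 130,"wx": 0,"wy": 0,"wz": 0,"fingers": 1},{"tx": -1.5,"ty": 1,"tz": 130,"wx": 0,"wy": 0,"wz": 0,"fingers": 1},{"tx": -1.5,"ty": 1,"tz": 130,"wx": 0,"wy": 0,"wz": 0,"fingers": 0.3},{"tx": -1.5,"ty": 1,"tz": 130,"wx": 0,"wy": 0,"wz": 0,"fingers": 0.3},{"tx": -1.5,"ty": 1,"tz": 130,"wx": 0,"wy": 0,"wz": 0,"fingers": 0.3},{"tx": -1.5,"ty": 1,"tz": 130,"wx": 0,"wy": 0,"wz": 0,"fingers": 0.3}], "newtons": 15}}

```text
time: 4.2
tool_pos: [524.2, -118.0, 63.3]
eef_rot: [0.002, 0.788, 0.615, 0.003]
ft_force: [0.4, -0.0, -1.2]
grip_width: 67.9
```

```bash
python3 - <<'E'
from h import *
np.set_printoptions(precision=1,suppress=True)
s=r.sense();im=r.get_image("wrist");print(s["time"],s["tool_pos"],s["qd"].round(2),s["ft_force"],s["moment"])
cv2.imwrite("pics/w2.png",cv2.resize(im[120:370,130:530],(800,500),interpolation=cv2.INTER_CUBIC))
E
```

```text
4.2 [ 524.2 -118.    63.3] [-0.  0.  0. -0. -0.  0.] [ 0.4 -0.  -1.2] [-0.1  0.1 -0.1]
```

View pics/w2.png

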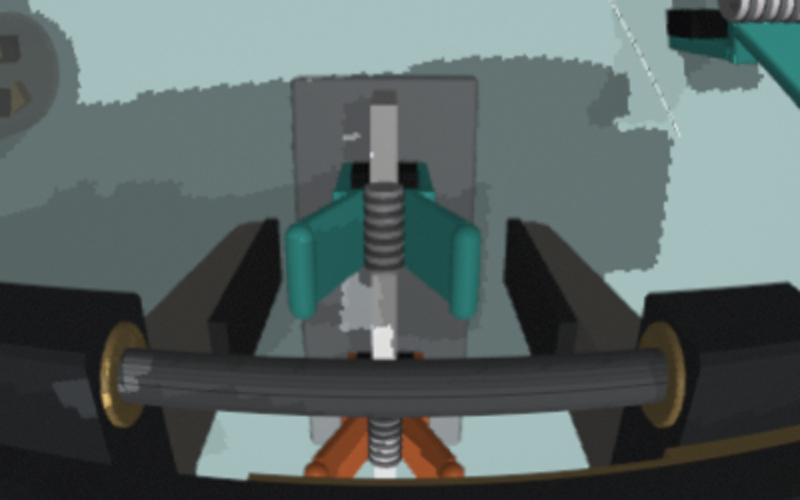

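```bash
python3 - <<'E'
from h import *
np.set_printoptions(precision=1,suppress=True)
s=r.sense();M=Ro.from_quat(s["eef_rot"],scalar_first=True).as_matrix()
for y in(-26,26):
  for x in(-13,13):
    for z in (-14,-18.7,-23): print(x,y,z,(wproj(s["tool_pos"]+M@[x,y,z],s)[0]-[130,120])*2)
E
```

```text
-13 -26 -14 [296.3 307.7]
-13 -26 -18.7 [294.  315.5]
-13 -26 -23 [291.7 322.9]
13 -26 -14 [291.1 222.5]
13 -26 -18.7 [288.4 228.6]
13 -26 -23 [285.7 234.5]
-13 26 -14 [478.8 307.9]
-13 26 -18.7 [480.9 315.7]
-13 26 -23 [483.  323.2]
13 26 -14 [483.6 222.6]
13 26 -18.7 [486.1 228.7]
13 26 -23 [488.4 234.6]
```

Call:
{"op": "apply_moves", "data": {"plan": [{"tx": 0,"ty": -1.5,"tz": 0,"wx": 0,"wy": 0,"wz": 0,"fingers": 0.3},{"tx": 0,"ty": -1.5,"tz": 0,"wx": 0,"wy": 0,"wz": 0,"fingers": -1},{"tx": 0,"ty": -1.5,"tz": 0,"wx": 0,"wy": 0,"wz": 0,"fingers": -1},{"tx": 0,"ty": -1.5,"tz": 0,"wx": 0,"wy": 0,"wz": 0,"fingers": -1},{"tx": 0,"ty": -1.5,"tz": 0,"wx": 0,"wy": 0,"wz": 0,"fingers": -1},{"tx": 0,"ty": -1.5,"tz": 0,"wx": 0,"wy": 0,"wz": 0,"fingers": -1},{"tx": 0,"ty": -1.5,"tz": 0,"wx": 0,"wy": 0,"wz": 0,"fingers": -1},{"tx": 0,"ty": -1.5,"tz": 0,"wx": 0,"wy": 0,"wz": 0,"fingers": -1},{"tx": 0,"ty": -1.5,"tz": 0,"wx": 0,"wy": 0,"wz": 0,"fingers": -1}], "newtons": 15}}

```text
time: 5.0
tool_pos: [526.4, -118.6, 65.8]
eef_rot: [0.005, 0.788, 0.615, 0.005]
ft_force: [1.1, -0.4, 19.3]
grip_width: 26.5
```

Call:
{"op": "apply_moves", "data": {"plan": [{"tx": 0,"ty": 0,"tz": -8,"wx": 0,"wy": 0,"wz": 0,"fingers": -1},{"tx": 0,"ty": 0,"tz": -20,"wx": 0,"wy": 0,"wz": 0,"fingers": -1},{"tx": 0,"ty": 0,"tz": -45,"wx": 0,"wy": 0,"wz": 0,"fingers": -1},{"tx": 0,"ty": 0,"tz": -80,"wx": 0,"wy": 0,"wz": 0,"fingers": -1},{"tx": 0,"ty": 0,"tz": -120,"wx": 0,"wy": 0,"wz": 0,"fingers": -1},{"tx": 0,"ty": 0,"tz": -160,"wx": 0,"wy": 0,"wz": 0,"fingers": -1},{"tx": 0,"ty": 0,"tz": -185,"wx": 0,"wy": 0,"wz": 0,"fingers": -1},{"tx": 0,"ty": 0,"tz": -185,"wx": 0,"wy": 0,"wz": 0,"fingers": -1},{"tx": 0,"ty": 0,"tz": -185,"wx": 0,"wy": 0,"wz": 0,"fingers": -1}]}}

```text
time: 5.75
tool_pos: [524.6, -118.5, 252.2]
eef_rot: [0.006, 0.788, 0.615, 0.006]
ft_force: [-0.7, -0.1, -2.1]
grip_width: 26.6
```

```bash
python3 - <<'E'
from h import *
np.set_printoptions(precision=1,suppress=True)
s=r.sense();im=r.get_image("wrist");sc=r.get_image("scene");print(s["time"],s["tool_pos"],s["qd"].round(2),s["ft_force"],s["grip_width"])
u=proj("scene",s["tool_pos"])[0].astype(int);print(u)
x,y=max(u[0]-100,0),max(u[1]-60,0)
a=cv2.resize(im[100:350,180:480],(480,400),interpolation=cv2.INTER_CUBIC);b=cv2.resize(sc[y:y+160,x:x+128],(320,400),interpolation=cv2.INTER_CUBIC)
cv2.imwrite("pics/w3.png",np.hstack([a,b]));print(x,y)
print([(d["p"],np.array(d["point"])*[640,400]) for d in r.place_of("scene","clip")])
print(delta((570,146,300),16))
E
```

```text
5.75 [ 524.6 -118.5  252.2] [-0.   0.   0.1  0.  -0.   0. ] [-0.7 -0.1 -2.1] 26.59082248027787
[274 160]
174 100
[(0.94, array([274.5, 187.3])), (0.69, array([238. , 239.1]))]
(array([267.7, -17.7, -50.6]), array([  0.6,   0. , -30. ]))
```

View pics/w3.png

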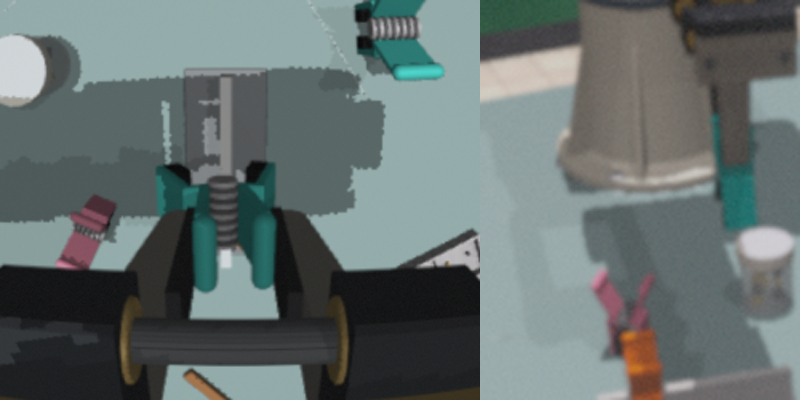

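The clip is held with its jaws open and centred between the fingers, and the orange clip hasn't moved. Next I move to a viewing pose short of the tablet's middle.

Call:
{"op": "apply_moves", "data": {"plan": [{"tx": 30,"ty": 3,"tz": -20,"wx": 0,"wy": 0,"wz": -5,"fingers": -1},{"tx": 65,"ty": 6,"tz": -38,"wx": 0,"wy": 0,"wz": -10,"fingers": -1},{"tx": 100,"ty": 10,"tz": -38,"wx": 0,"wy": 0,"wz": -16,"fingers": -1},{"tx": 135,"ty": 14,"tz": -38,"wx": 0,"wy": 0,"wz": -22,"fingers": -1},{"tx": 170,"ty": 18,"tz": -38,"wx": 0,"wy": 0,"wz": -27,"fingers": -1},{"tx": 192,"ty": 20,"tz": -38,"wx": 0.6,"wy": 0,"wz": -30,"fingers": -1},{"tx": 198,"ty": 20,"tz": -38,"wx": 0.6,"wy": 0,"wz": -30,"fingers": -1},{"tx": 198,"ty": 20,"tz": -38,"wx": 0.6,"wy": 0,"wz": -30,"fingers": -1},{"tx": 198,"ty": 20,"tz": -38,"wx": 0.6,"wy": 0,"wz": -30,"fingers": -1},{"tx": 198,"ty": 20,"tz": -38,"wx": 0.6,"wy": 0,"wz": -30,"fingers": -1},{"tx": 198,"ty": 20,"tz": -38,"wx": 0.6,"wy": 0,"wz": -30,"fingers": -1}]}}

```text
time: 6.82
tool_pos: [589.4, 67.8, 287.4]
eef_rot: [0.0, 0.603, 0.798, -0.001]
ft_force: [-0.5, -0.6, -0.5]
grip_width: 26.6
```

```bash
python3 - <<'E'
from h import *
np.set_printoptions(precision=1,suppress=True)
for z in(180,190,195,200): print(z,proj("scene",[524.6,-118.5,z])[0])
s=r.sense();im=r.get_image("wrist");print(s["time"],s["tool_pos"],s["qd"].round(2),s["ft_force"],s["grip_width"])
cv2.imwrite("pics/w4raw.png",im);cv2.imwrite("pics/w4.png",cv2.resize(im[0:320,100:612],(800,500),interpolation=cv2.INTER_CUBIC))
print([(d["p"],np.array(d["point"])*[640,400],watz(np.array(d["point"])*[640,400],137,s)) for d in r.place_of("wrist","tablet_edge")])
print(wproj([568,146,137],s))
E
```

```text
180 [276.2 194.2]
190 [275.9 189.7]
195 [275.8 187.4]
200 [275.7 185.1]
6.8167 [589.4  67.8 287.4] [ 0. -0. -0.  0.  0.  0.] [-0.5 -0.6 -0.5] 26.55219748860551
[(0.76, array([153.1,  45.2]), array([353.1, 178.6, 137. ])), (0.73, array([328. , 109.7]), array([569.3, 148.5, 137. ]))]
[[326.1 111.7]]
```

View pics/w4.png

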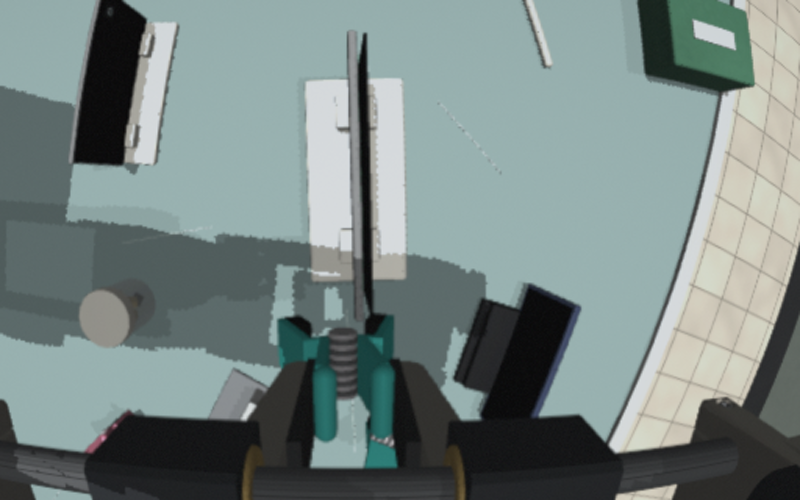

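```bash
python3 - <<'E'
from h import *
np.set_printoptions(precision=1,suppress=True)
s=r.sense();im=cv2.imread("pics/w4raw.png")
f=lambda u,v:(100+u/1.5625,v/1.5625)
for n,a,b in(("frame",(358.5,320),(351,32)),("panel",(370,312),(364,33))):
    A,B=watz(f(*a),137,s),watz(f(*b),137,s);print(n,A,B,(A+B)/2,np.linalg.norm(A-B),np.degrees(np.arctan2(*(A-B)[1::-1]))+90)
g=im[:200,:].astype(int).sum(2)
for v in(60,110,150): print(v,g[v,315:345])
M=Ro.from_quat(s["eef_rot"],scalar_first=True).as_matrix();print(np.degrees(np.arctan2(M[1,1],M[0,1])))
E
```

```text
frame [598.7  52.5 137. ] [539.9 240.6 137. ] [569.3 146.5 137. ] 197.05097968332242 17.34297162414238
panel [604.7  60.1 137. ] [548.4 242.2 137. ] [576.5 151.2 137. ] 190.65535062469112 17.170008624215342
60 [647 647 648 649 649 647 646 602 326 393 439 436 419 365 190  60  39  39
  46  99 252 391 470 482 527 617 646 649 649 649]
110 [652 650 651 652 652 652 651 651 616 374 373 430 450 445 409 253 120  46
  33  44  53 167 416 499 516 549 633 650 650 650]
150 [650 621 597 646 653 652 653 653 651 637 441 371 427 446 442 394 264 106
  43  41  38  68 169 353 503 520 534 527 577 646]
15.862879662490409
```

```bash
python3 - <<'E'
from h import *
np.set_printoptions(precision=1,suppress=True)
m=W["mount"]
def ty(u,v,z):
    d=(np.array([100+u/1.5625,v/1.5625])-[W["cx"],W["cy"]])/W["fx"];th=np.linalg.norm(d)
    q=m[:3,:3]@np.r_[d/th*np.sin(th),np.cos(th)];o=m[:3,3];return (o+q*(z-o[2])/q[2])
for n,a,b,z in(("grips",(325,400),(382,400),-18),("spring",(330,365),(357,365),19),("jaws",(279,322),(395,322),57)):
    A,B=ty(*a,z),ty(*b,z);print(n,A,B,(A+B)/2)
im=cv2.imread("pics/w4raw.png")
cv2.imwrite("pics/w5.png",cv2.resize(im[185:300,250:400],(780,598),interpolation=cv2.INTER_CUBIC))
E
```

```text
grips [ -0.2  -9.  -18. ] [ -0.2  10.7 -18. ] [ -0.2   0.9 -18. ]
spring [-1.1 -8.9 19. ] [-1.1  2.4 19. ] [-1.1 -3.3 19. ]
jaws [  7.  -35.6  57. ] [ 7.1 21.2 57. ] [ 7.1 -7.2 57. ]
```

View pics/w5.png

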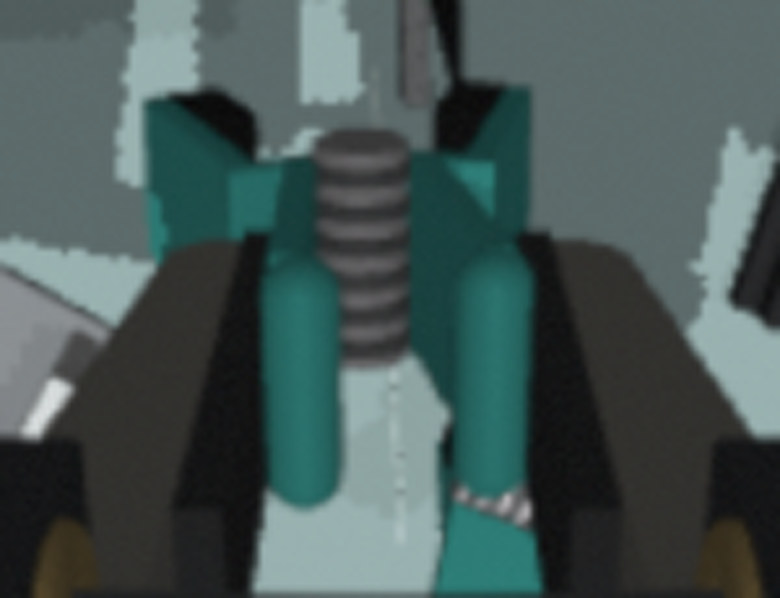

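Call:
{"op": "apply_moves", "data": {"plan": [{"tx": 30,"ty": 3,"tz": 0,"wx": -3,"wy": 0,"wz": -0.7,"fingers": -1},{"tx": 60,"ty": 6,"tz": 10,"wx": -6.3,"wy": 0,"wz": -1.4,"fingers": -1},{"tx": 81,"ty": 6,"tz": 30,"wx": -6.3,"wy": 0,"wz": -1.4,"fingers": -1},{"tx": 81,"ty": 6,"tz": 55,"wx": -6.3,"wy": 0,"wz": -1.4,"fingers": -1},{"tx": 81,"ty": 6,"tz": 62,"wx": -6.3,"wy": 0,"wz": -1.4,"fingers": -1},{"tx": 81,"ty": 6,"tz": 62,"wx": -6.3,"wy": 0,"wz": -1.4,"fingers": -1},{"tx": 81,"ty": 6,"tz": 62,"wx": -6.3,"wy": 0,"wz": -1.4,"fingers": -1},{"tx": 81,"ty": 6,"tz": 62,"wx": -6.3,"wy": 0,"wz": -1.4,"fingers": -1}]}}

```text
time: 7.58
tool_pos: [574.3, 147.0, 227.1]
eef_rot: [0.034, 0.592, 0.804, 0.044]
ft_force: [0.8, 0.1, -1.1]
grip_width: 26.6
```

```bash
python3 - <<'E'
from h import *
np.set_printoptions(precision=2,suppress=True)
s=r.sense();im=r.get_image("wrist");sc=r.get_image("scene");M=Ro.from_quat(s["eef_rot"],scalar_first=True).as_matrix()
print(s["time"],s["tool_pos"],M,s["ft_force"],s["grip_width"])
a=cv2.resize(im[60:280,240:410],(464,600),interpolation=cv2.INTER_CUBIC)
u=proj("scene",s["tool_pos"])[0].astype(int);b=cv2.resize(sc[u[1]-25:u[1]+100,u[0]-35:u[0]+35],(336,600),interpolation=cv2.INTER_CUBIC);print(u)
cv2.imwrite("pics/w6.png",np.hstack([a,b]))
E
```

```text
7.5833 [574.33 147.   227.06] [[-0.3   0.95  0.11]
 [ 0.96  0.29  0.03]
 [-0.    0.11 -0.99]] [ 0.82  0.09 -1.05] 26.622281155493052
[405 152]
```

View pics/w6.png

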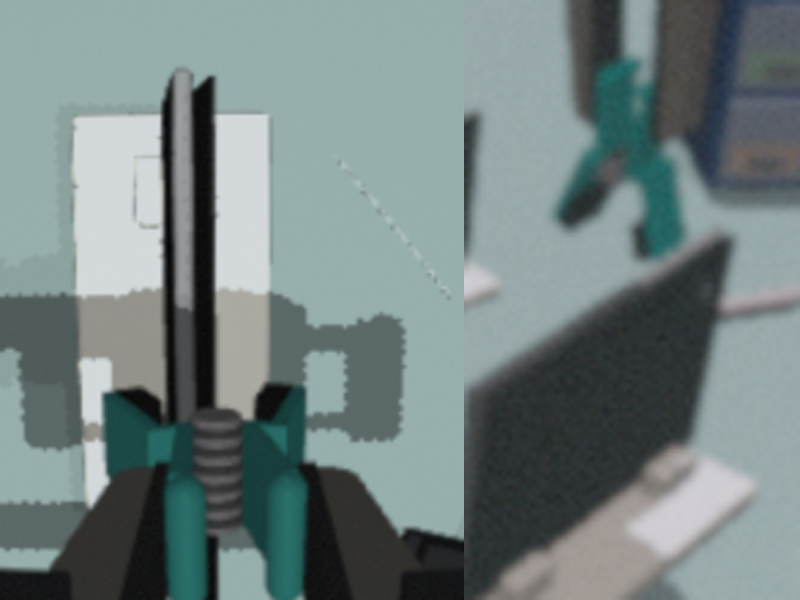

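```bash
python3 - <<'E'
from h import *
np.set_printoptions(precision=1,suppress=True)
s=r.sense();k=170/464
f=lambda u,v:np.array((240+u*k,60+v*220/600))
a=np.radians(17.3);Y=np.array([np.cos(a),np.sin(a),0]);X=np.array([-np.sin(a),np.cos(a),0]);c=np.array([569.3,146.5,137])
for n,p,z in(("frame far",(181,75),137),("frame mid",(183,300),137),("frame near",(184,415),137),("panel",(203,300),137),("panel",(203,400),137),("jaws",(104,395),170),("jaws",(305,388),170),("jaws",(104,395),180),("jaws",(305,388),180),("tcp",None,0)):
    q=s["tool_pos"] if p is None else watz(f(*p),z,s);print(n,z,q,"along y(thickness)",(q-c)@Y,"along edge",(q-c)@X)
print(np.degrees(np.arctan2((M:=Ro.from_quat(s["eef_rot"],scalar_first=True).as_matrix())[1,1],M[0,1])))
E
```

```text
frame far 137 [539.7 240.3 137. ] along y(thickness) -0.34138046201903927 along edge 98.31089530370132
frame mid 137 [560.5 174.  137. ] along y(thickness) -0.2606667122738268 along edge 28.846832128946026
frame near 137 [571.3 138.4 137. ] along y(thickness) -0.5211276735988242 along edge -8.295760130261835
panel 137 [566.4 175.7 137. ] along y(thickness) 5.952139497491867 along edge 28.708467923530133
panel 137 [575.7 144.8 137. ] along y(thickness) 5.632240212446142 along edge -3.507187057958661
jaws 170 [543.8 147.  170. ] along y(thickness) -24.207285950718653 along edge 8.061184804058549
jaws 170 [597.4 164.  170. ] along y(thickness) 32.02645996440745 along edge 8.318472801087886
jaws 180 [543.4 149.7 180. ] along y(thickness) -23.72237104550731 along edge 10.766244309980754
jaws 180 [594.7 165.9 180. ] along y(thickness) 30.022391715483387 along edge 11.012144385399235
tcp 0 [574.3 147.2 227. ] along y(thickness) 4.959814306526844 along edge -0.8626547259478037
17.22218592606499
```

Call:
{"op": "apply_moves", "data": {"plan": [{"tx": 1,"ty": -1.7,"tz": 15,"wx": 0,"wy": 0,"wz": 0,"fingers": -1},{"tx": 1,"ty": -3.1,"tz": 28,"wx": 0,"wy": 0,"wz": 0,"fingers": -1},{"tx": 1,"ty": -4.0,"tz": 36,"wx": 0,"wy": 0,"wz": 0,"fingers": -1},{"tx": 1,"ty": -4.8,"tz": 43,"wx": 0,"wy": 0,"wz": 0,"fingers": -1},{"tx": 1,"ty": -5.5,"tz": 50,"wx": 0,"wy": 0,"wz": 0,"fingers": -1},{"tx": 1,"ty": -6.2,"tz": 56,"wx": 0,"wy": 0,"wz": 0,"fingers": -1},{"tx": 1,"ty": -6.6,"tz": 59.5,"wx": 0,"wy": 0,"wz": 0,"fingers": -1},{"tx": 1,"ty": -6.6,"tz": 59.5,"wx": 0,"wy": 0,"wz": 0,"fingers": -1},{"tx": 1,"ty": -6.6,"tz": 59.5,"wx": 0,"wy": 0,"wz": 0,"fingers": -1},{"tx": 1,"ty": -6.6,"tz": 59.5,"wx": 0,"wy": 0,"wz": 0,"fingers": -1}]}}

```text
time: 8.52
tool_pos: [574.4, 148.1, 167.6]
eef_rot: [0.034, 0.592, 0.804, 0.044]
ft_force: [-0.5, -0.2, -0.3]
grip_width: 26.5
```

```bash
python3 - <<'E'
from h import *
np.set_printoptions(precision=2,suppress=True)
s=r.sense();im=r.get_image("wrist");sc=r.get_image("scene")
print(s["time"],s["tool_pos"],s["ft_force"],s["moment"],s["grip_width"])
a=cv2.resize(im[60:280,240:410],(464,600),interpolation=cv2.INTER_CUBIC)
u=proj("scene",s["tool_pos"])[0].astype(int);b=cv2.resize(sc[u[1]-45:u[1]+80,u[0]-35:u[0]+35],(336,600),interpolation=cv2.INTER_CUBIC)
cv2.imwrite("pics/w7.png",np.hstack([a,b]))
E
```

```text
8.5167 [574.4  148.09 167.58] [-0.5  -0.24 -0.35] [-0.07  0.02  0.02] 26.51422998200628
```

View pics/w7.png

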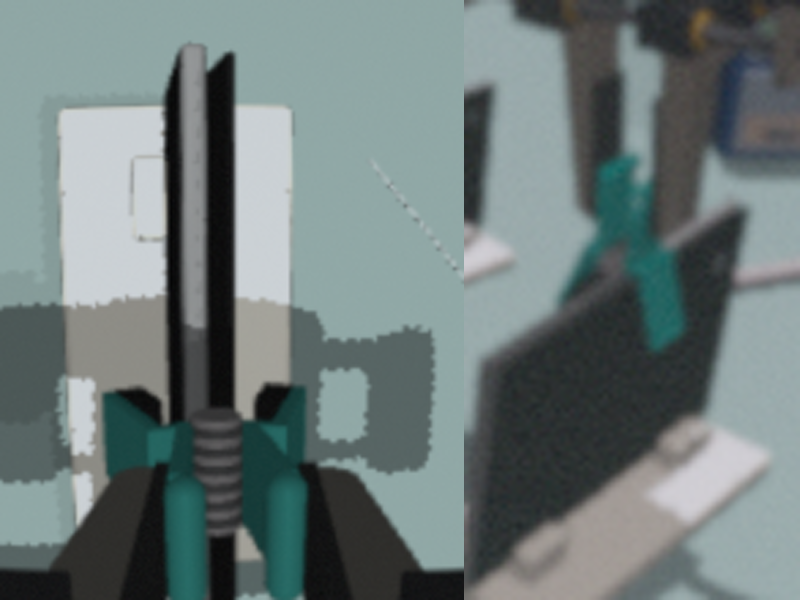

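Call:
{"op": "apply_moves", "data": {"plan": [{"tx": 0,"ty": 0,"tz": 0,"wx": 0,"wy": 0,"wz": 0,"fingers": -0.25},{"tx": 0,"ty": 0,"tz": 0,"wx": 0,"wy": 0,"wz": 0,"fingers": -0.1},{"tx": 0,"ty": 0,"tz": 0,"wx": 0,"wy": 0,"wz": 0,"fingers": 0.05},{"tx": 0,"ty": 0,"tz": 0,"wx": 0,"wy": 0,"wz": 0,"fingers": 0.2},{"tx": 0,"ty": 0,"tz": 0,"wx": 0,"wy": 0,"wz": 0,"fingers": 0.5},{"tx": 0,"ty": 0,"tz": 0,"wx": 0,"wy": 0,"wz": 0,"fingers": 1},{"tx": 0,"ty": 0,"tz": 0,"wx": 0,"wy": 0,"wz": 0,"fingers": 1},{"tx": 0,"ty": 0,"tz": 0,"wx": 0,"wy": 0,"wz": 0,"fingers": 1},{"tx": 0,"ty": 0,"tz": 0,"wx": 0,"wy": 0,"wz": 0,"fingers": 1},{"tx": 0,"ty": 0,"tz": 0,"wx": 0,"wy": 0,"wz": 0,"fingers": 1}]}}

```text
time: 9.45
tool_pos: [574.5, 148.1, 167.7]
eef_rot: [0.034, 0.592, 0.804, 0.045]
ft_force: [-1.0, 0.4, -0.2]
grip_width: 90.7
```

```bash
python3 - <<'E'
from h import *
np.set_printoptions(precision=2,suppress=True)
s=r.sense();im=r.get_image("wrist");sc=r.get_image("scene")
print(s["time"],s["tool_pos"],s["ft_force"],s["grip_width"])
a=cv2.resize(im[60:280,240:410],(464,600),interpolation=cv2.INTER_CUBIC)
u=proj("scene",s["tool_pos"])[0].astype(int);b=cv2.resize(sc[u[1]-45:u[1]+80,u[0]-35:u[0]+35],(336,600),interpolation=cv2.INTER_CUBIC)
cv2.imwrite("pics/w8.png",np.hstack([a,b]))
E
```

```text
9.45 [574.49 148.12 167.72] [-0.97  0.42 -0.21] 90.69813396211549
```

View pics/w8.png

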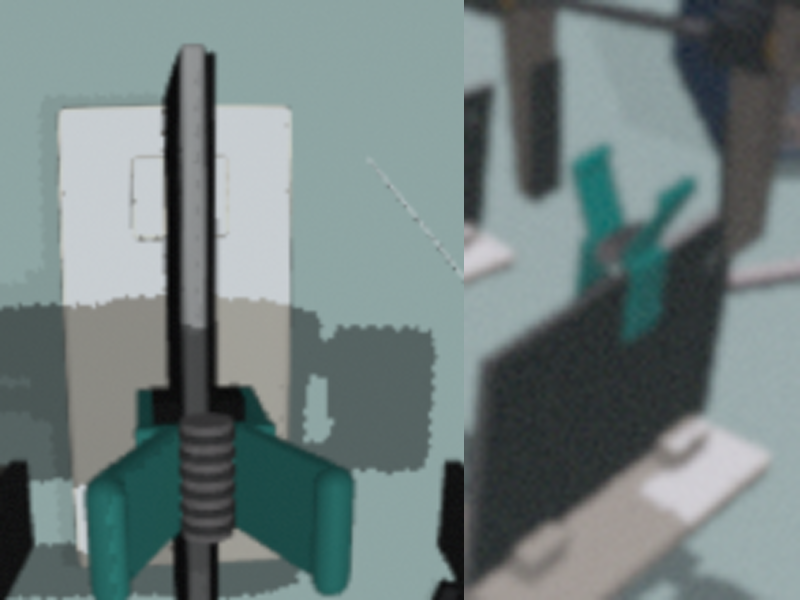

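The panel is shut and the clip is astride both frame and panel, with the fingers clear of it. I retreat straight up.

Call:
{"op": "apply_moves", "data": {"plan": [{"tx": 0,"ty": 2.2,"tz": -20,"wx": 0,"wy": 0,"wz": 0,"fingers": 1},{"tx": 0,"ty": 5.5,"tz": -50,"wx": 0,"wy": 0,"wz": 0,"fingers": 1},{"tx": 0,"ty": 9.5,"tz": -85,"wx": 0,"wy": 0,"wz": 0,"fingers": 1},{"tx": 0,"ty": 13.5,"tz": -120,"wx": 0,"wy": 0,"wz": 0,"fingers": 1},{"tx": 0,"ty": 13.5,"tz": -120,"wx": 0,"wy": 0,"wz": 0,"fingers": 1},{"tx": 0,"ty": 13.5,"tz": -120,"wx": 0,"wy": 0,"wz": 0,"fingers": 1},{"tx": 0,"ty": 13.5,"tz": -120,"wx": 0,"wy": 0,"wz": 0,"fingers": 1}]}}

```text
time: 10.13
tool_pos: [573.9, 148.3, 288.0]
eef_rot: [0.034, 0.592, 0.804, 0.044]
ft_force: [-0.2, 0.5, 0.4]
grip_width: 92.3
```

```bash
python3 - <<'E'
from h import *
np.set_printoptions(precision=1,suppress=True)
s=r.sense();sc=r.get_image("scene");im=r.get_image("wrist")
print(s["time"],s["tool_pos"],s["ft_force"],s["grip_width"])
a=cv2.resize(im[100:350,180:480],(480,400),interpolation=cv2.INTER_CUBIC)
for n in("clip","spare_clip"):print(n,[(round(d["p"],2),np.array(d["point"])*[640,400]) for d in r.place_of("scene",n)])
print("expect clip",proj("scene",[570.5,146.9,109]))
cv2.imwrite("pics/w9.png",np.hstack([a,cv2.resize(sc[140:300,340:468],(320,400),interpolation=cv2.INTER_CUBIC)]))
E
```

```text
10.1333 [573.9 148.3 288. ] [-0.2  0.5  0.4] 92.32775693156174
clip [(0.96, array([332.3, 302.6])), (0.68, array([234.8, 239.2])), (0.57, array([398.1, 197.1]))]
spare_clip [(0.79, array([243.6, 267.5]))]
expect clip [[397.6 201.3]]
```

View pics/w9.png

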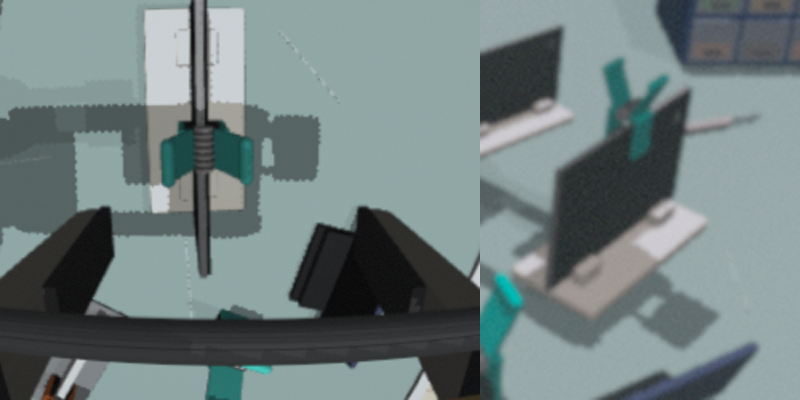

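```bash
python3 -c "
from h import *
print(proj('scene',[570.5,146.9,137]),proj('scene',[570.5,146.9,109]))
print(r.finish_job())"
```

```text
[[399.03256369 190.28347467]] [[397.571919   201.28257344]]
the job is handed in; nothing more can be done
None
```

I took the turquoise clip off its strip with its jaws held open and lowered it over the middle of the larger tablet's upper edge. I then let go, backed straight up and handed the job in at about 10 s.

**Last checks, from the wrist and scene pictures after retreating:**
- **Clip:** it sits upright and square over the edge, within a few mm of the middle.
- **Panel:** it is shut against the frame.
- **Robot:** the gripper is open and clear, at about 0.6 N.
- **Orange clip:** it is still on its strip. Its detected position is about 4 px from the start, which I take as detector noise. I made no finer check.

**What disagreed:**
- **Depth of the clip:** the arm position puts the jaw tips about 28 mm below the edge. The scene network's low-confidence point (p 0.57) suggests about 17 mm. Both are inside the 12 to 45 mm range, and the close view agrees with the deeper figure.
- **Tilt in the grasp:** the clip sat about 6° tilted in the fingers after the grasp, so I tilted the tool to correct it before lowering.
- **Force at the grasp:** the wrist read a brief 19 N upward while pinching on the strip, well under the limits.

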